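# Complete the antenna mounting kit

## Task

The white kit tray must hold one of each kind of part: one black attenuator, one slate-blue spacer block and one yellow spacer block, each alone in its own compartment (any order) and the same way up as it stands now. One part is already in the tray: take just the two missing kinds from the blue mat and put them in. There are two attenuators but only one is wanted; leave the spare one where it lies on the mat.

Things in the scene. Friction and masses are not known exactly. Their poses are not given: they have to be found in the camera images.
- kit_tray: shallow white open tray fixed to the bench, 98 (x) by 271 (y) by 10 high (z), with a finger lug at each y end. Three equal compartments in a row along its y, each 90 (x) by 85 (y) inside, centred at y = -89, 0 and +89 mm; walls 4 thick, tops 10 above the bench; the grey padded compartment floors lie 4 above the bench. One compartment holds one part at the start. Origin at the centre of its underside, on the bench, z up
- attenuator_1: black finned coaxial attenuator lying on its side: finned body 20 wide (x) and 20 high (z), about 41 long along y (from -22 to +19), with slim steel ends 58 over all along y; grip across its x, 20 mm. Origin at the centre of its underside, z up. 60 g. One of two identical ones; at the start on the flat blue mat (4 thick) or in the tray
- attenuator_2: black finned coaxial attenuator lying on its side: finned body 20 wide (x) and 20 high (z), about 41 long along y (from -22 to +19), with slim steel ends 58 over all along y; grip across its x, 20 mm. Origin at the centre of its underside, z up. 60 g. One of two identical ones; at the start on the flat blue mat (4 thick) or in the tray
- slate_spacer: dark slate-blue printed block, 30 by 30 by 28 high (z), flats square to its x and y; grip across any two flats. Origin at the centre of its underside, z up. 30 g. At the start on the blue mat or in the tray
- yellow_spacer: yellow printed block standing upright, 20 by 20 by 36 high (z), flats square to its x and y; grip across any two flats. Origin at the centre of its underside, z up. 25 g. At the start on the blue mat or in the tray
Things that resemble listed ones, but are neither listed nor needed, are in the scene too. Leave any green, pink or purple look-alike of the slate_spacer alone.

How it is judged (in metres and radians):
At the end, for the whole second after the job is handed in: One attenuator, the slate-blue and the yellow spacer lie at rest one to a compartment (any order): centre inside it, underside under 9 mm above the bench (floor 4 mm), within 10 degrees of upright. The other attenuator is within 30 mm of its start, outside the tray (x of slate_spacer in the frame of kit_tray between -0.045 and 0.045 m and y of slate_spacer in the frame of kit_tray between -0.1315 and 0.1315 m and z of each of slate_spacer, yellow_spacer in the frame of kit_tray below 0.009 m and angle between each of slate_spacer, yellow_spacer's own z axis and vertical below 0.17 rad and linear speed of each of slate_spacer, yellow_spacer below 0.02 m/s and x of yellow_spacer in the frame of kit_tray between -0.045 and 0.045 m and y of yellow_spacer in the frame of kit_tray between -0.1315 and 0.1315 m and (((x of attenuator_1 in the frame of kit_tray between -0.045 and 0.045 m and y of attenuator_1 in the frame of kit_tray between -0.1315 and 0.1315 m and z of attenuator_1 in the frame of kit_tray below 0.009 m and angle between attenuator_1's own z axis and vertical below 0.17 rad and linear speed of attenuator_1 below 0.02 m/s) and distance of attenuator_2 from where it was at the start of the episode below 0.03 m and not (x of attenuator_2 in the frame of kit_tray between -0.045 and 0.045 m and y of attenuator_2 in the frame of kit_tray between -0.1315 and 0.1315 m)) or ((x of attenuator_2 in the frame of kit_tray between -0.045 and 0.045 m and y of attenuator_2 in the frame of kit_tray between -0.1315 and 0.1315 m and z of attenuator_2 in the frame of kit_tray below 0.009 m and angle between attenuator_2's own z axis and vertical below 0.17 rad and linear speed of attenuator_2 below 0.02 m/s) and distance of attenuator_1 from where it was at the start of the episode below 0.03 m and not (x of attenuator_1 in the frame of kit_tray between -0.045 and 0.045 m and y of attenuator_1 in the frame of kit_tray between -0.1315 and 0.1315 m))) and ((x of attenuator_1 in the frame of kit_tray between -0.045 and 0.045 m and y of attenuator_1 in the frame of kit_tray between -0.1315 and -0.0465 m) or (x of attenuator_2 in the frame of kit_tray between -0.045 and 0.045 m and y of attenuator_2 in the frame of kit_tray between -0.1315 and -0.0465 m) or (x of slate_spacer in the frame of kit_tray between -0.045 and 0.045 m and y of slate_spacer in the frame of kit_tray between -0.1315 and -0.0465 m) or (x of yellow_spacer in the frame of kit_tray between -0.045 and 0.045 m and y of yellow_spacer in the frame of kit_tray between -0.1315 and -0.0465 m)) and ((x of attenuator_1 in the frame of kit_tray between -0.045 and 0.045 m and y of attenuator_1 in the frame of kit_tray between -0.0425 and 0.0425 m) or (x of attenuator_2 in the frame of kit_tray between -0.045 and 0.045 m and y of attenuator_2 in the frame of kit_tray between -0.0425 and 0.0425 m) or (x of slate_spacer in the frame of kit_tray between -0.045 and 0.045 m and y of slate_spacer in the frame of kit_tray between -0.0425 and 0.0425 m) or (x of yellow_spacer in the frame of kit_tray between -0.045 and 0.045 m and y of yellow_spacer in the frame of kit_tray between -0.0425 and 0.0425 m)) and ((x of attenuator_1 in the frame of kit_tray between -0.045 and 0.045 m and y of attenuator_1 in the frame of kit_tray between 0.0465 and 0.1315 m) or (x of attenuator_2 in the frame of kit_tray between -0.045 and 0.045 m and y of attenuator_2 in the frame of kit_tray between 0.0465 and 0.1315 m) or (x of slate_spacer in the frame of kit_tray between -0.045 and 0.045 m and y of slate_spacer in the frame of kit_tray between 0.0465 and 0.1315 m) or (x of yellow_spacer in the frame of kit_tray between -0.045 and 0.045 m and y of yellow_spacer in the frame of kit_tray between 0.0465 and 0.1315 m))); the robot touches nothing.
It also fails if it takes over 51 s, if anything falls off the work surface, if the arm or the gripper's body presses on something with over 40 N, if the wrist force passes 120 N, or if a joint passes its speed limit or range.

## Robot

A 6-joint arm with a two-finger parallel gripper is mounted at the origin on a cart in front of the work surface, level with it; the furniture and walls round the work are solid. World frame = base frame: x ahead of the robot, y to its left, z up, the work surface at z = 0. Lengths are in m, angles in degrees, forces in N, time in s.
With the tool pointing down it reaches from about 0.4 to 0.825 m from the base axis. Payload 7 kg.
Tool frame: the origin (TCP) lies at the very end of the fingers, on their centre line; the grasp point (between the pads) lies 19 mm behind it; z points along the fingers, y is the line along which they close (so a half turn about z gives the same grasp; the last joint's range is limited). The gripper opens to 88 mm and grips with 3 to 60 N. Pads are 19 mm wide; open, the fingers measure 130 mm over their backs; the gripper's body (78 mm by 193 mm) begins 47 mm behind the grasp point.
Start: joints at [87.324, 20.546, 0.682, 0, -70.136, -16.507], TCP at [0.222, 0.637, 0.227] pointing down, gripper open.
Joint ranges: [-176.03, 176.03], [-82.01, 121.73], [-58.28, 71.71], [-173.87, 95.51], [-174.79, -0.11], [-173.66, 173.66]. Speed limits (degrees/s): [136.94, 136.94, 172.46, 180, 180, 180].

## Interface

Orientations are given as [roll, pitch, yaw] about the fixed x, y, z axes, in that order (R = Rz(yaw) Ry(pitch) Rx(roll)).
In Python, from plant import r gives the robot as it stands. The module is installed in compiled form; this text tells all that it offers.
- The arm moves only by the tool jog_arm, never from a script. Its arguments are lists of equal length, an entry for each row: "travel": the shift along the tool's x, y, z each as a share of 50 cm, from -1 to 1, a list of three; "dr": the turn, a rotation vector about the tool's x, y, z each as a share of 360 degrees, from -1 to 1, a list of three; "claw": the opening, from 0 (shut) to 1 (fully open). A call has exactly 10 rows; each row is the pose to reach, as a shift and turn from the pose commanded when the call began, along the tool's axes at that moment, turning the shorter way round; what a row does not reach only later rows make up. A row lasts 1/8 s, in which the tool goes at most 62.5 mm and 10.7 degrees, less where a joint would pass 70% of its speed; a pose out of reach is approached as far as the arm can. A call with a number of a shift or a turn outside -1 to 1 is refused whole. A call with a gripper value outside its range is refused whole. The fingers move at their own pace and stop on an object; "newtons" is the grip in N (left out, the last holds). Time passes only in rows, so rows that repeat a pose let the fingers close, or fill a call up. It gives the time, the measured TCP pose, the force, the opening and the grip force at its end, in the units of the state.
- r.get_state(): the state, without advancing time (a new reading comes with each control period).
- r.capture(name): name is "scene" or "side" or "wrist"; returns a dict with "pixels" (420x560x3 uint8, red, green, blue), "range_z" (420x560 float32, m along the optical axis (not along the pixel's ray), 0 where there is no reading), "fx", "fy", "cx", "cy" (pixels), "dist_coeffs" ([k1, k2, p1, p2, k3] as OpenCV has them; the pictures are not rectified), "position" and "attitude" of the camera in the world; the wrist camera has in their place "hand_eye" (4x4, takes a point from camera to tool coordinates, whose origin is the TCP and whose axes are the flange's). Camera axes: x right, y up, looking along -z (the intrinsics and any distortion apply to the point x, -y, -z); pixel columns grow to the right and rows downward; lengths in m; the calibration is good to about 2 mm. A picture is of the moment at which its call begins: read the wrist's pose just before it.
- r.close_job(): hands the job in; it is judged then, once.
Trained networks look in the newest picture that a camera, given by its name, has taken for a name from the list of things; names that differ only in an ending like _2 or _b are one class to them, and where a whole thing is asked for, a point or a joint stands for the part that bears it (a point fixed in the world has none). Each returns a list of dicts, best first, with "conf" (0 to 1); they miss things now and then, are a little off and sometimes report something else, mostly with a low value. They report only what shows in the picture. A call takes as long as a camera call. They do not tell look-alikes from the thing itself.
- r.boxes_of(name, camera): "extent" ([left, top, right, bottom] in pixels, round what is visible of it).
- r.regions_of(name, camera): "pixels" (420x560 bool, what is visible of it) and "extent" ([left, top, right, bottom] in pixels, round what is visible of it).
- r.tip_of(name, camera): "at" ([column, row] in pixels: a listed point, or the origin of a listed thing).
The state is a dict: "time_s": time; "joints": joint angles; "qd": joint speeds; "joint_torque": joint torques, N m; "tcp_pos": TCP position; "eef_rot": TCP orientation; "contact_force": force on the tool from outside, world axes, zero at the start; "moment": the same for the moment, N m; "gripper_width": finger opening in m; "gripper_force": force on a finger pad.
Only numpy, scipy, OpenCV 4.12 (cv2) and the standard library are available. Lean on these libraries where they do the work, as an engineer would, in place of code of your own. Each camera call takes 0.05 s, during which the arm holds its last target. There are 200 camera calls.

## Working session

There is one attempt and no reset: what is moved stays moved. The work goes in short steps, Python scripts to look and compute and a tool call to move; the robot and the scene stay as the last step left them, time stands still between calls to the robot, and variables do not carry over. Pictures are saved under pics/ and viewed, at most 10 in all, crops included, and the job is handed in when it is done.

Besides the shell and the picture viewer there is one more tool, called after ">>>" as name(argument=value, ...), one argument or row to a line, values as JSON. jog_arm: Moves the arm, as the interface text tells. Its arguments: {"type":"object","properties":{"travel":{"type":"array"},"dr":{"type":"array"},"claw":{"type":"array"},"newtons":{"type":"number"}},"required":["travel","dr","claw"]}

```bash
mkdir -p pics; cat > h.py <<'E'
import numpy as np, cv2
from plant import r
from scipy.spatial.transform import Rotation as Ro
def cloud(c,T=None):
    H,W=c["range_z"].shape
    u,v=np.meshgrid(np.arange(W),np.arange(H))
    K=np.array([[c["fx"],0,c["cx"]],[0,c["fy"],c["cy"]],[0,0,1.]])
    p=cv2.undistortPoints(np.stack([u,v],-1).reshape(-1,1,2).astype(float),K,np.array(c["dist_coeffs"],float)).reshape(H,W,2)
    z=c["range_z"]
    P=np.stack([p[...,0]*z,-p[...,1]*z,-z],-1)
    if T is None:
        a=np.array(c["attitude"],float)
        R=a if a.shape==(3,3) else Ro.from_euler("xyz",a,degrees=True).as_matrix()
        t=np.array(c["position"])
    else: R,t=T[:3,:3],T[:3,3]
    return P@R.T+t
def tool(s):
    T=np.eye(4);T[:3,:3]=Ro.from_euler("xyz",s["eef_rot"],degrees=True).as_matrix();T[:3,3]=s["tcp_pos"];return T
def save(c,n): cv2.imwrite("pics/"+n+".png",c["pixels"][...,::-1])
E
python3 - <<'E'
from h import *
s=r.get_state();print({k:np.round(s[k],3) for k in ("time_s","tcp_pos","eef_rot","gripper_width")})
for cam in ("scene","side"):
    c=r.capture(cam);save(c,cam+"0");P=cloud(c);print(cam,c["position"],c["attitude"])
    for n in ("kit_tray","attenuator_1","slate_spacer","yellow_spacer"):
        for g in r.regions_of(n,cam):
            m=g["pixels"]&(c["range_z"]>0);Q=P[m]
            if len(Q)<5: continue
            zt=np.percentile(Q[:,2],95);top=Q[Q[:,2]>zt-.006]
            (cx,cy),(w,h),a=cv2.minAreaRect((top[:,:2]*1000).astype(np.float32))
            print(n,round(g["conf"],2),np.round(g["extent"]),"ztop %.3f"%zt,"c",round(cx),round(cy),"wh",round(w),round(h),"a",round(a),c["pixels"][m].mean(0).round())
np.save("x.npy",0)
a=cv2.imread("pics/scene0.png")
E
```

```text
{'time_s': np.float64(0.0), 'tcp_pos': array([0.222, 0.637, 0.226]), 'eef_rot': array([ 1.79906e+02, -9.00000e-03, -1.91880e+01]), 'gripper_width': np.float64(0.087)}
scene [-0.13289561 -0.56752963  0.82178288] [ 43.01938651   0.44254984 -56.23381282]
kit_tray 0.97 [164. 146. 251. 200.] ztop 0.011 c 531 161 wh 102 289 a 81 [144. 146. 146.]
attenuator_1 0.5 [252. 214. 268. 220.] ztop 0.025 c 452 -99 wh 13 37 a 41 [50. 55. 70.]
attenuator_1 0.4 [175. 178. 194. 185.] ztop 0.024 c 438 169 wh 16 49 a 61 [60. 60. 61.]
slate_spacer 0.84 [365. 293. 382. 310.] ztop 0.029 c 380 -479 wh 29 31 a 70 [ 88.  66. 111.]
slate_spacer 0.75 [310. 198. 321. 214.] ztop 0.033 c 563 -206 wh 34 31 a 63 [40. 54. 73.]
slate_spacer 0.71 [203. 200. 219. 219.] ztop 0.030 c 393 20 wh 31 29 a 23 [150.  96. 115.]
slate_spacer 0.55 [249. 173. 258. 183.] ztop 0.030 c 574 16 wh 27 27 a 17 [ 75.  41. 100.]
slate_spacer 0.45 [222. 193. 240. 206.] ztop 0.029 c 465 11 wh 33 30 a 79 [50. 98. 62.]
yellow_spacer 0.71 [284. 226. 295. 238.] ztop 0.041 c 437 -208 wh 22 20 a 10 [134. 124.  91.]
yellow_spacer 0.68 [312. 201. 321. 
[... 266 characters left out ...]
. 225. 295.] ztop 0.025 c 434 175 wh 19 50 a 53 [61. 59. 58.]
attenuator_1 0.59 [277. 223. 286. 237.] ztop 0.025 c 453 -93 wh 17 43 a 39 [51. 55. 67.]
slate_spacer 0.78 [241. 240. 261. 256.] ztop 0.030 c 465 11 wh 32 31 a 79 [ 37. 107.  56.]
slate_spacer 0.74 [206. 226. 220. 241.] ztop 0.030 c 574 20 wh 29 33 a 15 [ 89.  50. 111.]
slate_spacer 0.64 [266. 191. 275. 204.] ztop 0.034 c 562 -205 wh 32 33 a 66 [41. 58. 76.]
slate_spacer 0.63 [266. 250. 279. 268.] ztop 0.030 c 394 22 wh 28 34 a 26 [174.  98. 119.]
slate_spacer 0.46 [364. 174. 379. 187.] ztop 0.029 c 368 -445 wh 39 103 a 28 [ 89.  52. 110.]
yellow_spacer 0.5 [304. 200. 315. 219.] ztop 0.042 c 435 -207 wh 18 21 a 10 [153. 130.  29.]
```

View pics/scene0.png

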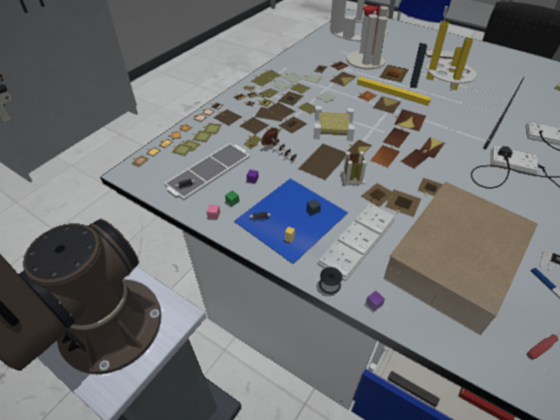

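View pics/side0.png

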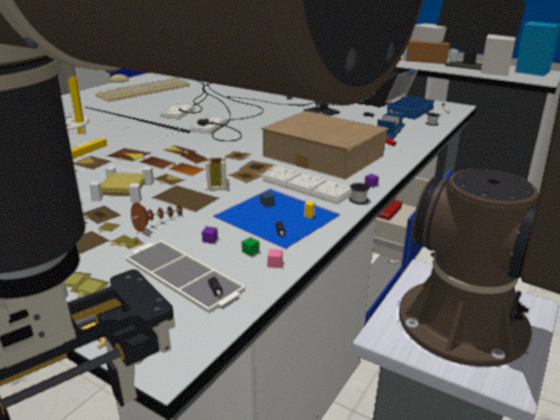

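The scene view shows the tray at px (208,170) with an attenuator in its near compartment at (184,182). On the mat are the spare attenuator (260,216), the slate spacer (314,207) and the yellow spacer (290,233). Pink, green and purple look-alikes lie round it. The side view agrees. The missing parts are therefore slate at about (563,-206) mm and yellow at about (436,-208) mm. I'm moving towards the mat in a high transit.

>>> jog_arm(
  travel=[
    [0.88,0.83,-0.05],
    [0.88,0.83,-0.05],
    [0.88,0.83,-0.05],
    [0.88,0.83,-0.05],
    [0.88,0.83,-0.05],
    [0.88,0.83,-0.05],
    [0.88,0.83,-0.05],
    [0.88,0.83,-0.05],
    [0.88,0.83,-0.05],
    [0.88,0.83,-0.05],
  ],
  dr=[
    [0,0,0],
    [0,0,0],
    [0,0,0],
    [0,0,0],
    [0,0,0],
    [0,0,0],
    [0,0,0],
    [0,0,0],
    [0,0,0],
    [0,0,0],
  ],
  claw=[1,1,1,1,1,1,1,1,1,1],
)

```text
time_s: 1.75
tcp_pos: [0.5018, 0.0986, 0.2521]
eef_rot: [-180.0, -0.0, -19.3]
contact_force: [0.2, 1.4, 0.2]
gripper_width: 0.0874
gripper_force: 0.0
```

>>> jog_arm(
  travel=[
    [0.16,0.58,0],
    [0.16,0.58,0],
    [0.16,0.58,0],
    [0.16,0.58,0],
    [0.16,0.58,0],
    [0.16,0.58,0],
    [0.16,0.58,0],
    [0.16,0.58,0],
    [0.16,0.58,0],
    [0.16,0.58,0],
  ],
  dr=[
    [0,0,0],
    [0,0,0],
    [0,0,0],
    [0,0,0],
    [0,0,0],
    [0,0,0],
    [0,0,0],
    [0,0,0],
    [0,0,0],
    [0,0,0],
  ],
  claw=[1,1,1,1,1,1,1,1,1,1],
)

```text
time_s: 3.0
tcp_pos: [0.4815, -0.1985, 0.2517]
eef_rot: [-180.0, -0.0, -19.1]
contact_force: [-0.8, -0.6, -0.0]
gripper_width: 0.0874
gripper_force: 0.0
```

```bash
cat > look.py <<'E'
from h import *
import sys
s=r.get_state();c=r.capture("wrist");save(c,sys.argv[1])
P=cloud(c,tool(s)@np.array(c["hand_eye"]));print(np.round(s["tcp_pos"],4),np.round(s["eef_rot"],2),np.round(s["joints"],1))
for n in sys.argv[2:]:
    for g in r.regions_of(n,"wrist"):
        m=g["pixels"]&(c["range_z"]>0);Q=P[m]
        if len(Q)<5: continue
        zt=np.percentile(Q[:,2],90);top=Q[abs(Q[:,2]-zt)<.004]
        (cx,cy),(w,h),a=cv2.minAreaRect((top[:,:2]*1000).astype(np.float32))
        print(n,round(g["conf"],2),np.round(g["extent"]),"z %.4f"%zt,"c %.1f %.1f wh %.1f %.1f a %.1f"%(cx,cy,w,h,a),c["pixels"][m].mean(0).round())
E
python3 look.py w1 slate_spacer yellow_spacer attenuator_1
```

```text
[ 0.4815 -0.1985  0.2517] [-1.800e+02 -1.000e-02 -1.911e+01] [ -0.8   5.  -16.3   0.  -68.7  71.7]
slate_spacer 0.92 [ 70. 152. 114. 184.] z 0.0285 c 575.8 20.5 wh 29.3 31.1 a 17.3 [117.  62. 146.]
slate_spacer 0.76 [246. 102. 277. 134.] z 0.0327 c 563.1 -204.2 wh 29.2 29.2 a 63.0 [ 71.  94. 112.]
slate_spacer 0.73 [119. 231. 155. 260.] z 0.0286 c 466.1 11.4 wh 28.6 29.4 a 78.4 [ 37. 138.  62.]
slate_spacer 0.71 [492. 170. 531. 199.] z 0.0284 c 382.6 -477.1 wh 31.2 29.5 a 69.8 [112.  60. 141.]
yellow_spacer 0.8 [283. 204. 304. 228.] z 0.0405 c 437.1 -205.6 wh 19.1 19.0 a 6.7 [189. 164.  16.]
attenuator_1 0.89 [200. 204. 226. 242.] z 0.0235 c 455.7 -95.9 wh 16.5 39.8 a 40.2 [60. 61. 66.]
```

View pics/w1.png

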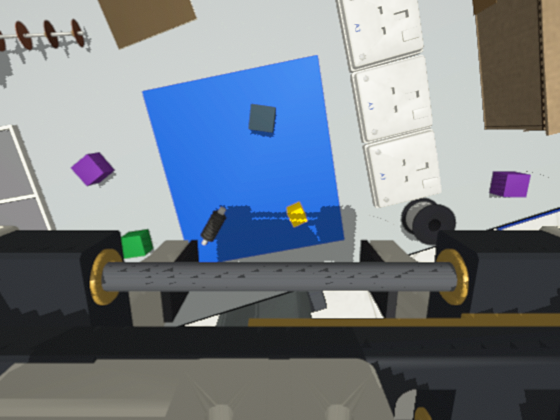

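The wrist view shows slate at px (262,120), yellow at (297,214) and the spare attenuator at (212,226). The power strip at (385,100) is well clear. Positions match the scene camera within 2 mm, so I'm going down to the slate block.

>>> jog_arm(
  travel=[
    [0.158,-0.043,0.15],
    [0.158,-0.043,0.25],
    [0.158,-0.043,0.3],
    [0.158,-0.043,0.36],
    [0.158,-0.043,0.4],
    [0.158,-0.043,0.44],
    [0.158,-0.043,0.484],
    [0.158,-0.043,0.484],
    [0.158,-0.043,0.484],
    [0.158,-0.043,0.484],
  ],
  dr=[
    [0,0,0.022],
    [0,0,0.022],
    [0,0,0.022],
    [0,0,0.022],
    [0,0,0.022],
    [0,0,0.022],
    [0,0,0.022],
    [0,0,0.022],
    [0,0,0.022],
    [0,0,0.022],
  ],
  claw=[0.7,0.7,0.7,0.7,0.7,0.7,0.7,0.7,0.7,0.7],
)

```text
time_s: 4.45
tcp_pos: [0.5637, -0.2049, 0.0107]
eef_rot: [-180.0, -0.1, -27.1]
contact_force: [-0.1, 1.3, 0.2]
gripper_width: 0.0619
gripper_force: 0.0
```

>>> jog_arm(
  travel=[
    [0,0,0],
    [0,0,0],
    [0,0,0],
    [0,0,0],
    [0,0,0],
    [0,0,0],
    [0,0,-0.08],
    [0,0,-0.16],
    [0,0,-0.24],
    [0,0,-0.24],
  ],
  dr=[
    [0,0,0],
    [0,0,0],
    [0,0,0],
    [0,0,0],
    [0,0,0],
    [0,0,0],
    [0,0,0],
    [0,0,0],
    [0,0,0],
    [0,0,0],
  ],
  claw=[0,0,0,0,0,0,0,0,0,0],
  newtons=20,
)

```text
time_s: 5.7
tcp_pos: [0.5651, -0.2052, 0.1332]
eef_rot: [-179.9, -0.4, -27.1]
contact_force: [0.1, 0.3, -1.0]
gripper_width: 0.0297
gripper_force: 20.0
```

>>> jog_arm(
  travel=[
    [-0.224,-0.678,0],
    [-0.224,-0.678,0],
    [-0.224,-0.678,0],
    [-0.224,-0.678,0],
    [-0.224,-0.678,0],
    [-0.224,-0.678,0],
    [-0.224,-0.678,0],
    [-0.224,-0.678,0],
    [-0.224,-0.678,0],
    [-0.224,-0.678,0],
  ],
  dr=[
    [0,0,-0.05],
    [0,0,-0.05],
    [0,0,-0.05],
    [0,0,-0.05],
    [0,0,-0.05],
    [0,0,-0.05],
    [0,0,-0.05],
    [0,0,-0.05],
    [0,0,-0.05],
    [0,0,-0.05],
  ],
  claw=[0,0,0,0,0,0,0,0,0,0],
)

```text
time_s: 6.95
tcp_pos: [0.6177, 0.1468, 0.1296]
eef_rot: [-180.0, -0.0, -9.2]
contact_force: [0.1, 0.1, -0.5]
gripper_width: 0.0295
gripper_force: 20.0
```

```bash
cat > tray.py <<'E'
from h import *
s=r.get_state();T=tool(s)
for cam in ("scene","side"):
    c=r.capture(cam);P=cloud(c);save(c,cam+"1");g=r.regions_of("kit_tray",cam)
    if not g: continue
    m=g[0]["pixels"]&(c["range_z"]>0);Q=P[m];Q=Q[(Q[:,2]<.02)&(Q[:,2]>-.01)]
    f=Q[(Q[:,2]<.0065)];w=Q[Q[:,2]>.007]
    for n,q in (("all",Q),("wall",w)):
        print(cam,n,len(q),cv2.minAreaRect((q[:,:2]*1000).astype(np.float32)))
print(np.round(s["tcp_pos"],4),s["gripper_width"])
E
python3 tray.py
```

```text
scene all 369 ((534.3101806640625, 159.233154296875), (101.64237976074219, 290.44183349609375), 80.76687622070312)
scene wall 200 ((530.7503662109375, 158.73446655273438), (97.76820373535156, 284.14666748046875), 81.76419067382812)
side all 1243 ((537.4014282226562, 163.15713500976562), (104.23832702636719, 299.6947937011719), 80.13838195800781)
side wall 854 ((532.8555297851562, 162.85899353027344), (100.7614974975586, 291.1244812011719), 81.04357147216797)
[0.6177 0.1468 0.1296] 0.029526913531963947
```

View pics/scene1.png

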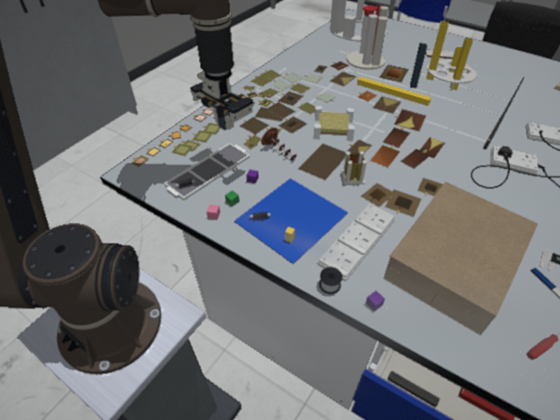

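The scene view shows the gripper with the slate block over the tray's far end, near px (228,110). The tray fit puts the far compartment at about (621,147) mm, which is 3 mm from the TCP. Lowering and releasing.

>>> jog_arm(
  travel=[
    [0.006,0,0.08],
    [0.006,0,0.15],
    [0.006,0,0.2],
    [0.006,0,0.225],
    [0.006,0,0.236],
    [0.006,0,0.236],
    [0.006,0,0.236],
    [0.006,0,0.236],
    [0.006,0,0.236],
    [0.006,0,0.236],
  ],
  dr=[
    [0,0,0],
    [0,0,0],
    [0,0,0],
    [0,0,0],
    [0,0,0],
    [0,0,0],
    [0,0,0],
    [0,0,0],
    [0,0,0],
    [0,0,0],
  ],
  claw=[0,0,0,0,0,0,0.45,0.45,0.45,0.45],
)

```text
time_s: 8.4
tcp_pos: [0.6208, 0.1475, 0.0118]
eef_rot: [-180.0, -0.0, -9.1]
contact_force: [0.0, -0.2, 0.0]
gripper_width: 0.0395
gripper_force: 0.0
```

>>> jog_arm(
  travel=[
    [0,0,-0.1],
    [0,0,-0.2],
    [-0.02,0.06,-0.25],
    [-0.252,0.755,-0.25],
    [-0.252,0.755,-0.25],
    [-0.252,0.755,-0.25],
    [-0.252,0.755,-0.25],
    [-0.252,0.755,-0.25],
    [-0.252,0.755,-0.25],
    [-0.252,0.755,-0.25],
  ],
  dr=[
    [0,0,0],
    [0,0,0],
    [0,0,0],
    [0,0,-0.047],
    [0,0,-0.047],
    [0,0,-0.047],
    [0,0,-0.047],
    [0,0,-0.047],
    [0,0,-0.047],
    [0,0,-0.047],
  ],
  claw=[0.45,0.45,0.45,0.6,0.6,0.6,0.6,0.6,0.6,0.6],
)

```text
time_s: 9.65
tcp_pos: [0.4345, -0.2078, 0.1367]
eef_rot: [-180.0, 0.0, 7.6]
contact_force: [0.1, 1.0, 1.1]
gripper_width: 0.0527
gripper_force: 0.0
```

```bash
python3 look.py w2 yellow_spacer
```

```text
[ 0.4345 -0.2078  0.1367] [-1.80e+02  1.00e-02  7.56e+00] [ -2.1   7.  -30.3  -0.  -52.7  99.7]
yellow_spacer 0.7 [266. 191. 292. 221.] z 0.0405 c 436.8 -205.8 wh 19.4 18.7 a 7.8 [232. 212.   8.]
```

>>> jog_arm(
  travel=[
    [0.005,-0.003,0.1],
    [0.005,-0.003,0.18],
    [0.005,-0.003,0.23],
    [0.005,-0.003,0.25],
    [0.005,-0.003,0.25],
    [0.005,-0.003,0.25],
    [0.005,-0.003,0.25],
    [0.005,-0.003,0.25],
    [0.005,-0.003,0.25],
    [0.005,-0.003,0.25],
  ],
  dr=[
    [0,0,0],
    [0,0,0],
    [0,0,0],
    [0,0,0],
    [0,0,0],
    [0,0,0],
    [0,0,0],
    [0,0,0],
    [0,0,0],
    [0,0,0],
  ],
  claw=[0.6,0.6,0.6,0.6,0.6,0,0,0,0,0],
)

```text
time_s: 11.0
tcp_pos: [0.4391, -0.2036, 0.012]
eef_rot: [180.0, -0.0, 7.8]
contact_force: [-0.9, 0.7, 5.9]
gripper_width: 0.0201
gripper_force: 20.0
```

>>> jog_arm(
  travel=[
    [0,0,0],
    [0,0,0],
    [0,0,-0.08],
    [0,0,-0.16],
    [0,0,-0.24],
    [0,0,-0.24],
    [0,0,-0.24],
    [0,0,-0.24],
    [0,0,-0.24],
    [0,0,-0.24],
  ],
  dr=[
    [0,0,0],
    [0,0,0],
    [0,0,0],
    [0,0,0],
    [0,0,0],
    [0,0,0],
    [0,0,0],
    [0,0,0],
    [0,0,0],
    [0,0,0],
  ],
  claw=[0,0,0,0,0,0,0,0,0,0],
)

```text
time_s: 12.25
tcp_pos: [0.4386, -0.2035, 0.131]
eef_rot: [-180.0, 0.1, 7.8]
contact_force: [-0.2, -0.6, -0.1]
gripper_width: 0.02
gripper_force: 20.0
```

>>> jog_arm(
  travel=[
    [0.286,-0.697,0],
    [0.286,-0.697,0],
    [0.286,-0.697,0],
    [0.286,-0.697,0],
    [0.286,-0.697,0],
    [0.286,-0.697,0],
    [0.286,-0.697,0],
    [0.286,-0.697,0],
    [0.286,-0.697,0],
    [0.286,-0.697,0],
  ],
  dr=[
    [0,0,0.047],
    [0,0,0.047],
    [0,0,0.047],
    [0,0,0.047],
    [0,0,0.047],
    [0,0,0.047],
    [0,0,0.047],
    [0,0,0.047],
    [0,0,0.047],
    [0,0,0.047],
  ],
  claw=[0,0,0,0,0,0,0,0,0,0],
)

```text
time_s: 13.5
tcp_pos: [0.5328, 0.1599, 0.1317]
eef_rot: [180.0, 0.0, -9.2]
contact_force: [0.1, -0.2, -0.3]
gripper_width: 0.0197
gripper_force: 20.0
```

>>> jog_arm(
  travel=[
    [0,0,0.08],
    [0,0,0.15],
    [0,0,0.2],
    [0,0,0.225],
    [0,0,0.237],
    [0,0,0.237],
    [0,0,0.237],
    [0,0,0.237],
    [0,0,0.237],
    [0,0,0.237],
  ],
  dr=[
    [0,0,0],
    [0,0,0],
    [0,0,0],
    [0,0,0],
    [0,0,0],
    [0,0,0],
    [0,0,0],
    [0,0,0],
    [0,0,0],
    [0,0,0],
  ],
  claw=[0,0,0,0,0,0,0.35,0.35,0.35,0.35],
)

```text
time_s: 14.75
tcp_pos: [0.5331, 0.1613, 0.0132]
eef_rot: [-180.0, -0.0, -9.1]
contact_force: [0.7, -0.3, 0.2]
gripper_width: 0.0308
gripper_force: 0.0
```

>>> jog_arm(
  travel=[
    [0,0,-0.08],
    [0,0,-0.16],
    [0,0,-0.3],
    [-0.2,0,-0.4],
    [-0.2,0,-0.4],
    [-0.2,0,-0.4],
    [-0.2,0,-0.4],
    [-0.2,0,-0.4],
    [-0.2,0,-0.4],
    [-0.2,0,-0.4],
  ],
  dr=[
    [0,0,0],
    [0,0,0],
    [0,0,0],
    [0,0,0],
    [0,0,0],
    [0,0,0],
    [0,0,0],
    [0,0,0],
    [0,0,0],
    [0,0,0],
  ],
  claw=[0.35,0.35,0.35,0.35,0.35,0.35,0.35,0.35,0.35,0.35],
)

```text
time_s: 16.0
tcp_pos: [0.4346, 0.1767, 0.2124]
eef_rot: [179.9, 0.0, -9.1]
contact_force: [0.2, -0.1, -0.5]
gripper_width: 0.0308
gripper_force: 0.0
```

```bash
python3 look.py w3 slate_spacer yellow_spacer attenuator_1
```

```text
[0.4346 0.1767 0.2124] [ 1.7993e+02  5.0000e-02 -9.1500e+00] [ 46.3   1.5 -25.5   0.  -63.2  34.6]
slate_spacer 0.92 [261.   0. 292.  24.] z 0.0324 c 612.8 149.9 wh 28.1 12.5 a 80.4 [58. 73. 81.]
slate_spacer 0.92 [392. 182. 434. 219.] z 0.0286 c 394.6 23.7 wh 30.0 29.7 a 23.5 [213. 127. 154.]
slate_spacer 0.85 [385.   8. 429.  52.] z 0.0285 c 575.6 20.8 wh 29.1 29.7 a 16.1 [115.  57. 147.]
slate_spacer 0.78 [399. 126. 444. 153.] z 0.0286 c 465.5 12.6 wh 30.4 27.4 a 80.8 [ 38. 144.  64.]
yellow_spacer 0.85 [266.  87. 290. 112.] z 0.0408 c 530.4 162.7 wh 18.2 18.3 a 80.6 [241. 223.   7.]
attenuator_1 0.81 [493. 109. 541. 153.] z 0.0233 c 455.8 -94.9 wh 17.2 40.0 a 42.5 [62. 64. 68.]
attenuator_1 0.76 [268. 161. 295. 208.] z 0.0236 c 439.9 173.1 wh 16.3 39.6 a 54.9 [79. 77. 73.]
```

View pics/w3.png

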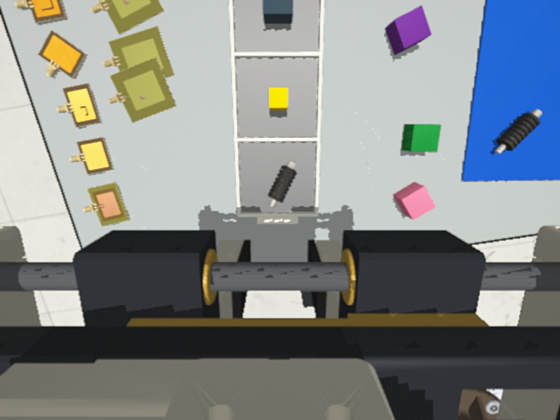

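The tray now holds the attenuator (px 282,183), yellow (278,98) and slate (278,10), each alone in its compartment and upright. Their tops are at 24, 41 and 32 mm, as they should be. The spare attenuator is still on the mat at (517,131).

```bash
python3 -c "
from plant import r
print(r.close_job())"
```

```text
the job is handed in; nothing more can be done
None
```

The job is handed in: the tray holds one attenuator, the yellow spacer and the slate-blue spacer, each upright in its own compartment, and the spare attenuator was left where it lay on the mat (about 16 s of the 51 s used; no verdict was returned).

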